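Bed the polarimeter tube on its flat and take a reading

TASK

The sample tube lies rolled over in the polarimeter's V-rests, red stopper leaning away from the robot. Roll it until you feel its flats drop onto the rests' front faces, so that it lies bedded with the stopper straight up; then push the green read button fully down and let it go. Leave the brass washer and weight on the ledge alone.

Things in the scene. Friction and masses are not known exactly. Their poses are not given: they have to be found in the camera images.
- polarimeter: Fixed instrument. Grey base x -130 to +100, y +-250, 50 mm high; origin under the middle of the tube, x away from the robot at yaw 0, y along the tube, z up. White housings at |y| 117 to 243, x -70 to +80, rise to 155 mm above the bench. Keeper straps over the tube's ends (|y| 82 to 90, |x| up to 40, top at 122 mm) let it lift only 6 mm. For |y| under 55 mm only the tube is in the way.
- groove (a point): Fixed point on the polarimeter, axes as there, 87.1 mm above the bench: here lies the tube's axis while its collars rest on their round. At y +-72 mm stand two low-friction white V-rests, faces at 45 degrees, one front (-x side), one back. Bedded on its flats the axis lies 2.8 mm lower and 2.8 mm nearer the front (-x).
- tube_axis (a point): Middle of the sample tube, on its axis; z along the neck. Tube of 0.3 to 0.6 kg, 176 mm long, lying along the polarimeter's y: steel barrel 24 mm in diameter (29 mm in the middle 18 mm), and at the ends brass collars, 44 mm in diameter and 32 mm long, in the V-rests. Each collar has a flat 4 mm deep and 25 mm wide.
- stopper (a point): Centre of the red ball stopper, 16 mm in diameter, 40 mm from the tube's axis, at the end of a 12 mm steel neck that stands radially out of the middle of the tube. Stopper and neck are smooth and slippery. Pushing the stopper sideways, best along its arc about the tube's axis, rolls the tube in its rests; 1 to 4 N is enough.
- tube_roll (a joint): Roll of the tube, rad: 0 with the neck straight up (flats flush on the front faces), positive leaning away from the robot (+x). Starts at 0.72 to 1.1. From about 0.45 down the flats drop onto the front faces and the weight beds them; rolling on past 0 is resisted, and let go within about 0.25 past it falls back to 0.
- read_top (a point): Middle of the top of the green read button, 28 mm in diameter, standing in a black 44 mm housing on the base's front ledge (at x = -98, y = +85 mm of the polarimeter), about 72 mm above the bench. It moves 6 mm straight down against a spring, 5 N when fully down.
- read (a joint): Travel of the read button in m: 0 up, 0.006 fully down.
- washer: Brass ring, 32 mm in diameter, 12 mm high, loose on the front ledge of the base; origin at the centre of its underside. To be left alone.
- weight: Brass 100 g weight with a small knob, 28 mm in diameter, 43 mm high, loose on the front ledge of the base; origin at the centre of its underside. To be left alone.

How it is judged:
By the outcome, as a careful person would: the job done as asked, in the order asked, and still so for the second after the job is handed in, with the robot touching nothing.
It also fails if it takes over 40 s, if anything falls off the work surface, if the arm or the gripper's body presses on something with over 40 N, if the wrist force passes 120 N, or if a joint passes its speed limit or range.

ROBOT

A 6-joint arm with a two-finger parallel gripper is mounted at the origin on the work surface. World frame = base frame: x ahead of the robot, y to its left, z up, the work surface at z = 0. Lengths are in m, angles in rad, forces in N, time in s.
With the tool pointing down it reaches from about 0.275 to 0.775 m from the base axis. Payload 14.6 kg.
Tool frame: the origin (TCP) lies at the very end of the fingers, on their centre line; the grasp point (between the pads) lies 19 mm behind it; z points along the fingers, y is the line along which they close (so a half turn about z gives the same grasp; the last joint's range is limited). The gripper opens to 85 mm and grips with 20 to 120 N. Pads are 22 mm wide; open, the fingers measure 114 mm over their backs; the gripper's body (76 mm by 85 mm) begins 54 mm behind the grasp point. The pads swing forward as they close: fully open they stand 13 mm farther back than shut.
Start: joints at [1.026, 0.263, -0.048, 1.259, 0, 1.415], TCP at [0.2, 0.486, 0.231] pointing down, gripper open.
Joint ranges: [-2.65, 2.65], [-0.89, 1.7], [-1.18, 1.37], [-2.13, 2.11], [-1.35, 1.29], [-3.14, 3.14]. Speed limits (rad/s): [1.89, 1.89, 2.57, 2.79, 3.14, 3.14].

INTERFACE

Orientations are given as [roll, pitch, yaw] about the fixed x, y, z axes, in that order (R = Rz(yaw) Ry(pitch) Rx(roll)).
In Python, from plant import status, imaging, ctrl gives the robot as it stands.
- The arm moves only by the tool carry_out, never from a script. Its argument "commands" is a list of rows, each an object with "offset": the shift along the tool's x, y, z in m, a list of three; "rot": the turn, a rotation vector about the tool's x, y, z in degrees, a list of three; "hand": the opening, from -1 (shut) to 1 (fully open). In form: [{"offset": [tx, ty, tz], "rot": [wx, wy, wz], "hand": hand}, ...]. A call has 1 to 5 rows; each row shifts and turns the commanded pose from where the row before left it, along the tool's axes as they then stand; what a row does not reach is not made up. A row lasts 1/12 s, in which the tool goes at most 41.7 mm and 7.16 degrees, less where a joint would pass 70% of its speed; a pose out of reach is approached as far as the arm can. A call is refused whole if a number of a shift passes 0.0417 or a number of a turn 7.16, either way. A call with a gripper value outside its range is refused whole. The fingers move at their own pace and stop on an object; the grip force is fixed at half the most. Time passes only in rows, so rows that do not move let the fingers close. It gives the time, the measured TCP pose, the force, the opening and the grip force at its end, in the units of the state.
- status.sense(): the state, without advancing time (a new reading comes with each control period).
- imaging.read_camera(name): name is "side" or "top"; returns the picture (480x640x3 uint8, blue, green, red); there is no depth.
- imaging.camera_model(name): a dict with "fx", "fy", "cx", "cy" (pixels), "D" ([k1, k2, p1, p2, k3] as OpenCV has them; the pictures are not rectified), "world_from_camera" (4x4, takes a point from camera to world coordinates). Camera axes: x right, y down, z forward; pixel columns grow to the right and rows downward; lengths in m; the calibration is good to about 2 mm. A picture is of the moment at which its call begins. camera_model takes no time and is no camera call.
- ctrl.close_job(): hands the job in; it is judged then, once.
The state is a dict: "clock": time; "joints": joint angles; "joint_velocities": joint speeds; "joint_torque": joint torques, N m; "position": TCP position; "orientation": TCP orientation; "wrist_force": force on the tool from outside, world axes, zero at the start; "wrist_torque": the same for the moment, N m; "grip_width": opening from 0.0 (shut) to 1.0 (fully open); "finger_force": force on a finger pad.
Only numpy, scipy, OpenCV 4.12 (cv2) and the standard library are available. Lean on these libraries where they do the work, as an engineer would, in place of code of your own. Each camera call takes 0.05 s, during which the arm holds its last target. There are 200 camera calls.

## Working session

There is one attempt and no reset: what is moved stays moved. The work goes in short steps, Python scripts to look and compute and a tool call to move; the robot and the scene stay as the last step left them, time stands still between calls to the robot, and variables do not carry over. Pictures are saved under pics/ and viewed, at most 10 in all, crops included, and the job is handed in when it is done.

Besides the shell and the picture viewer there is one more tool, called after "Request:" by a JSON object that holds its "method" and its "body", one argument or row to a line. carry_out: Moves the arm, as the interface text tells. Its arguments: {"type":"object","properties":{"commands":{"type":"array"}},"required":["commands"]}

```bash
mkdir -p pics; ls; cat > h.py <<'E'
import numpy as np, cv2
from plant import status, imaging, ctrl
def ray(cam,uv):
    m=imaging.camera_model(cam);K=np.array([[m['fx'],0,m['cx']],[0,m['fy'],m['cy']],[0,0,1.]])
    p=cv2.undistortPoints(np.array([[uv]],float),K,np.array(m['D'],float))[0,0]
    T=np.array(m['world_from_camera']);return T[:3,3],T[:3,:3]@np.array([p[0],p[1],1])
def onplane(cam,uv,z):
    o,d=ray(cam,uv);return o+d*(z-o[2])/d[2]
def tri(u1,u2):
    (a,d),(b,e)=ray('side',u1),ray('top',u2);s=np.linalg.lstsq(np.c_[d,-e],b-a,rcond=None)[0]
    p,q=a+d*s[0],b+e*s[1];return (p+q)/2,np.linalg.norm(p-q)
def blobs(im,lo,hi,amin=30):
    h=cv2.cvtColor(im,cv2.COLOR_BGR2HSV);m=cv2.inRange(h,lo,hi)
    n,_,st,c=cv2.connectedComponentsWithStats(m)
    return [(st[i,4],c[i].round(1).tolist(),st[i,:4].tolist()) for i in range(1,n) if st[i,4]>=amin]
E
python3 - <<'E'
from h import *
for c in('side','top'):
    im=imaging.read_camera(c);cv2.imwrite(f'pics/{c}0.png',im)
    print(c,imaging.camera_model(c)['world_from_camera'])
    print('red',blobs(im,(0,150,70),(8,255,255)),blobs(im,(172,150,70),(180,255,255)));print('green',blobs(im,(45,100,50),(85,255,255)))
print(status.sense())
E
```

```text
pics
side [[-0.96460407 -0.15966857  0.20986885  0.40938065]
 [-0.26352077  0.61319161 -0.74468306  0.44365815]
 [-0.00978734 -0.77362911 -0.63356311  0.53403174]
 [ 0.          0.          0.          1.        ]]
red [(np.int32(80), [225.4, 284.8], [221, 280, 11, 11])] []
green [(np.int32(2067), [105.4, 368.0], [68, 336, 77, 66]), (np.int32(574), [268.2, 404.6], [255, 391, 27, 28])]
top [[ 0.02511102 -0.98706117  0.15836568  0.41823307]
 [-0.99944573 -0.02825139 -0.01760956 -0.00734324]
 [ 0.02185576 -0.15783571 -0.98722349  0.94397482]
 [ 0.          0.          0.          1.        ]]
red [(np.int32(684), [173.3, 436.9], [155, 415, 37, 44])] []
green [(np.int32(210), [193.6, 248.5], [186, 241, 16, 16])]
{'clock': 0.1, 'joints': array([ 1.02571689e+00,  2.63470150e-01, -4.88704564e-02,  1.25940637e+00,
        3.33853007e-05,  1.41546194e+00]), 'joint_velocities': array([ 7.31082335e-04, -2.70098216e-03,  2.54281844e-03, -1.85842858e-04,
        3.59452051e-04, -3.09309375e-05]), 'joint_torque': array([ 3.04150082e-03, -6.38577461e+01,  3.85064077e+01,  1.00240385e-02,
       -1.27661910e-04,  1.09960220e-05]), 'position': array([0.19935766, 0.48540845, 0.23087686]), 'orientation': array([-3.14065862e+00, -1.80058690e-04,  2.75184751e+00]), 'wrist_force': array([-0.59292003,  0.26894234,  0.04198542]), 'wrist_torque': array([0.00058103, 0.02478137, 0.00150093]), 'finger_force': 0.0, 'grip_width': 0.9939577001626252}
```

View pics/side0.png

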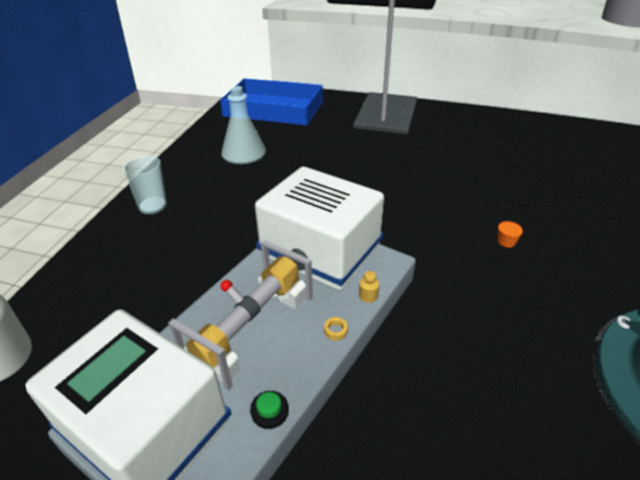

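View pics/top0.png

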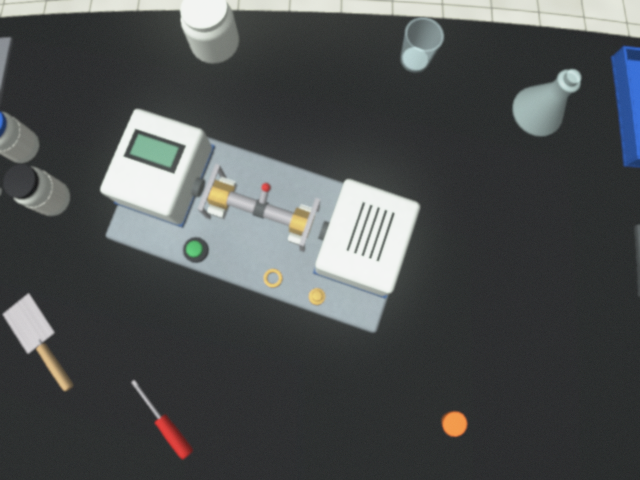

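The side view shows the stopper at (225,285), the button at (268,405), the washer at (336,328) and the weight at (369,288). The top view shows the stopper at about (266,187), the button at (194,248) and the collars at (222,196) and (300,222). The tube leans away, and the instrument is yawed about -0.3 rad.

```bash
python3 - <<'E'
from h import *
s=cv2.imread('pics/side0.png');t=cv2.imread('pics/top0.png')
print('ylw',blobs(s,(12,130,80),(28,255,255),60),'\n',blobs(t,(12,110,80),(28,255,255),40))
rt=[b for b in blobs(t,(0,120,60),(8,255,255),10) if b[1][1]<230]; rs=blobs(s,(0,150,70),(8,255,255))
print(rt)
P,e=tri(rs[0][1],rt[0][1]);print('stopper',P,e)
B,e=tri([268.2,404.6],[193.6,248.5]);print('button',B,e, onplane('top',[193.6,248.5],.072),onplane('side',[268.2,404.6],.072))
# tube dark middle barrel & base edges: front corners of base top z=.05 (top view)
for uv in([107,236],[376,332]): print('corner bottom/top',onplane('top',uv,.05),onplane('top',uv,0.0))
E
```

```text
ylw [(np.int32(329), [509.9, 231.7], [499, 222, 23, 25]), (np.int32(724), [282.9, 272.8], [262, 257, 36, 37]), (np.int32(446), [368.6, 287.2], [360, 272, 19, 30]), (np.int32(315), [335.4, 328.2], [325, 318, 22, 22]), (np.int32(371), [215.1, 335.9], [199, 325, 31, 28]), (np.int32(368), [201.9, 352.5], [187, 340, 30, 27])] 
 [(np.int32(332), [218.9, 194.1], [209, 182, 23, 25]), (np.int32(197), [297.7, 222.5], [291, 214, 15, 18]), (np.int32(74), [272.2, 277.8], [265, 270, 16, 17]), (np.int32(164), [316.5, 296.2], [310, 289, 14, 15]), (np.int32(467), [454.0, 423.3], [442, 411, 25, 25])]
[(np.int32(42), [265.3, 187.0], [262, 184, 8, 7])]
stopper [0.63849214 0.07301787 0.11365144] 0.0007842019247414749
button [0.54097301 0.19347076 0.06766349] 0.00022487587980359936 [0.54025459 0.19245234 0.072     ] [0.53986275 0.19580662 0.072     ]
corner bottom/top [0.56074407 0.35263092 0.05      ] [0.56871471 0.37276427 0.        ]
corner bottom/top [ 0.41063995 -0.11650129  0.05      ] [ 0.41021527 -0.12260649  0.        ]
```

Request:
{"method": "carry_out", "body": {
  "commands": [
    {"offset": [0, 0, 0], "rot": [0, 0, -4.6], "hand": -1},
    {"offset": [-0.03, -0.013, 0], "rot": [0, 0, 0], "hand": -1},
    {"offset": [-0.03, -0.013, 0], "rot": [0, 0, 0], "hand": -1},
    {"offset": [-0.03, -0.013, 0], "rot": [0, 0, 0], "hand": -1},
    {"offset": [-0.03, -0.013, 0], "rot": [0, 0, 0], "hand": -1}
  ]
}}

```text
clock: 0.52
position: [0.2986, 0.3984, 0.2311]
orientation: [-3.141, -0.0, 2.833]
wrist_force: [0.8, -0.3, 0.4]
grip_width: 0.299
finger_force: 0.0
```

Request:
{"method": "carry_out", "body": {
  "commands": [
    {"offset": [-0.03, -0.013, 0], "rot": [0, 0, 0], "hand": -1},
    {"offset": [-0.03, -0.013, 0], "rot": [0, 0, 0], "hand": -1},
    {"offset": [-0.03, -0.013, 0], "rot": [0, 0, 0], "hand": -1},
    {"offset": [-0.03, -0.013, 0], "rot": [0, 0, 0], "hand": -1},
    {"offset": [-0.03, -0.013, 0], "rot": [0, 0, 0], "hand": -1}
  ]
}}

```text
clock: 0.93
position: [0.4219, 0.2906, 0.2311]
orientation: [-3.141, -0.0, 2.832]
wrist_force: [0.7, 0.3, -0.0]
grip_width: -0.001
finger_force: 0.0
```

Request:
{"method": "carry_out", "body": {
  "commands": [
    {"offset": [-0.03, -0.013, 0], "rot": [0, 0, 0], "hand": -1},
    {"offset": [-0.03, -0.013, 0], "rot": [0, 0, 0], "hand": -1},
    {"offset": [-0.03, -0.013, 0], "rot": [0, 0, 0], "hand": -1},
    {"offset": [-0.03, -0.013, 0], "rot": [0, 0, 0], "hand": -1},
    {"offset": [-0.03, -0.013, 0], "rot": [0, 0, 0], "hand": -1}
  ]
}}

```text
clock: 1.35
position: [0.545, 0.183, 0.231]
orientation: [-3.141, -0.0, 2.832]
wrist_force: [0.9, 1.1, 0.2]
grip_width: 0.0
finger_force: 0.0
```

Request:
{"method": "carry_out", "body": {
  "commands": [
    {"offset": [-0.03, -0.013, 0], "rot": [0, 0, 0], "hand": -1},
    {"offset": [-0.03, -0.013, 0], "rot": [0, 0, 0], "hand": -1},
    {"offset": [-0.03, -0.013, 0], "rot": [0, 0, 0], "hand": -1},
    {"offset": [-0.03, -0.013, 0], "rot": [0, 0, 0], "hand": -1},
    {"offset": [-0.03, -0.013, 0], "rot": [0, 0, 0], "hand": -1}
  ]
}}

```text
clock: 1.77
position: [0.6681, 0.0754, 0.2309]
orientation: [-3.141, -0.001, 2.832]
wrist_force: [0.9, 0.2, 0.1]
grip_width: 0.001
finger_force: 0.0
```

Request:
{"method": "carry_out", "body": {
  "commands": [
    {"offset": [-0.02, -0.01, 0], "rot": [0, 0, 0], "hand": -1},
    {"offset": [0, 0, 0.03], "rot": [0, 0, 0], "hand": -1},
    {"offset": [0, 0, 0.03], "rot": [0, 0, 0], "hand": -1},
    {"offset": [0, 0, 0.03], "rot": [0, 0, 0], "hand": -1},
    {"offset": [0, 0, 0.02], "rot": [0, 0, 0], "hand": -1}
  ]
}}

```text
clock: 2.18
position: [0.6821, 0.061, 0.118]
orientation: [-3.141, -0.003, 2.832]
wrist_force: [-0.3, -0.3, -0.0]
grip_width: 0.0
finger_force: 0.0
```

Request:
{"method": "carry_out", "body": {
  "commands": [
    {"offset": [0, 0, 0.01], "rot": [0, 0, 0], "hand": -1},
    {"offset": [0, 0, 0], "rot": [0, 0, 0], "hand": -1},
    {"offset": [0, 0, 0], "rot": [0, 0, 0], "hand": -1}
  ]
}}

```text
clock: 2.43
position: [0.6833, 0.0611, 0.1118]
orientation: [-3.142, 0.0, 2.832]
wrist_force: [0.7, -0.4, -0.1]
grip_width: 0.002
finger_force: 0.0
```

```bash
python3 - <<'E'
from h import *
a=imaging.read_camera('side')[200:440,120:420];b=imaging.read_camera('top')[120:360,120:420]
cv2.imwrite('pics/c1.png',cv2.resize(np.hstack([a,b]),(800,320)))
E
```

```text
(no output)
```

View pics/c1.png

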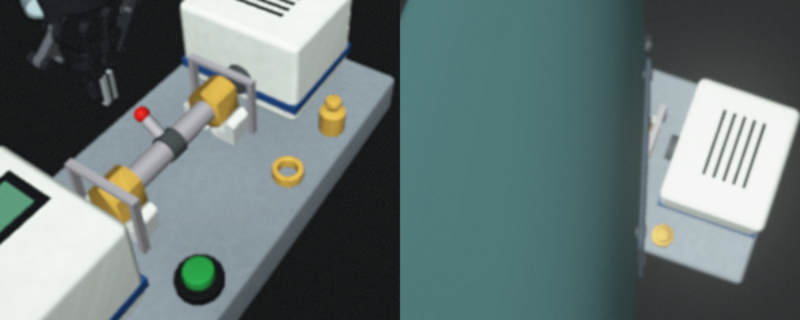

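The picture shows the shut fingertips at (108,90) in the crop, behind the stopper at (142,114), with free space between. I'll now push towards the robot.

Request:
{"method": "carry_out", "body": {
  "commands": [
    {"offset": [0.01, 0, 0.004], "rot": [0, 0, 0], "hand": -1},
    {"offset": [0.008, 0, 0], "rot": [0, 0, 0], "hand": -1},
    {"offset": [0.003, 0, 0], "rot": [0, 0, 0], "hand": -1},
    {"offset": [0.003, 0, 0], "rot": [0, 0, 0], "hand": -1}
  ]
}}

```text
clock: 2.87
position: [0.6603, 0.0686, 0.1083]
orientation: [3.141, 0.001, 2.832]
wrist_force: [0.2, -0.5, 0.1]
grip_width: 0.001
finger_force: 0.0
```

Request:
{"method": "carry_out", "body": {
  "commands": [
    {"offset": [0.003, 0, 0], "rot": [0, 0, 0], "hand": -1},
    {"offset": [0.003, 0, 0], "rot": [0, 0, 0], "hand": -1},
    {"offset": [0.003, 0, 0], "rot": [0, 0, 0], "hand": -1}
  ]
}}

```text
clock: 3.12
position: [0.6525, 0.071, 0.1079]
orientation: [3.141, 0.002, 2.832]
wrist_force: [4.4, -2.5, 1.5]
grip_width: 0.001
finger_force: 1.9
```

Request:
{"method": "carry_out", "body": {
  "commands": [
    {"offset": [0.003, 0, 0], "rot": [0, 0, 0], "hand": -1},
    {"offset": [0.003, 0, 0], "rot": [0, 0, 0], "hand": -1}
  ]
}}

```text
clock: 3.28
position: [0.6459, 0.073, 0.1074]
orientation: [3.142, 0.0, 2.832]
wrist_force: [2.9, -1.2, 0.7]
grip_width: -0.003
finger_force: 1.5
```

Request:
{"method": "carry_out", "body": {
  "commands": [
    {"offset": [0.003, 0, 0], "rot": [0, 0, 0], "hand": -1},
    {"offset": [0.003, 0, 0], "rot": [0, 0, 0], "hand": -1}
  ]
}}

```text
clock: 3.45
position: [0.6399, 0.0749, 0.1072]
orientation: [-3.142, -0.0, 2.832]
wrist_force: [2.7, -0.6, 1.3]
grip_width: -0.001
finger_force: 1.1
```

Request:
{"method": "carry_out", "body": {
  "commands": [
    {"offset": [0.003, 0, 0], "rot": [0, 0, 0], "hand": -1},
    {"offset": [0.002, 0, 0], "rot": [0, 0, 0], "hand": -1}
  ]
}}

```text
clock: 3.62
position: [0.6348, 0.0766, 0.1071]
orientation: [-3.141, -0.001, 2.832]
wrist_force: [0.9, -0.2, 0.1]
grip_width: 0.003
finger_force: 0.3
```

Request:
{"method": "carry_out", "body": {
  "commands": [
    {"offset": [0.002, 0, 0], "rot": [0, 0, 0], "hand": -1},
    {"offset": [0.002, 0, 0], "rot": [0, 0, 0], "hand": -1}
  ]
}}

```text
clock: 3.78
position: [0.6312, 0.0777, 0.1071]
orientation: [-3.141, -0.001, 2.832]
wrist_force: [0.1, -0.6, -0.2]
grip_width: 0.002
finger_force: 0.3
```

Request:
{"method": "carry_out", "body": {
  "commands": [
    {"offset": [0.002, 0, 0], "rot": [0, 0, 0], "hand": -1},
    {"offset": [0, 0, 0], "rot": [0, 0, 0], "hand": -1}
  ]
}}

```text
clock: 3.95
position: [0.6294, 0.0784, 0.1072]
orientation: [-3.142, -0.0, 2.832]
wrist_force: [0.7, -0.0, 0.4]
grip_width: 0.0
finger_force: 0.0
```

The force has dropped to zero, so the flats are dropping in. I'll push on in small steps until it resists.

Request:
{"method": "carry_out", "body": {
  "commands": [
    {"offset": [0.002, 0, 0], "rot": [0, 0, 0], "hand": -1},
    {"offset": [0, 0, 0], "rot": [0, 0, 0], "hand": -1}
  ]
}}

```text
clock: 4.12
position: [0.6277, 0.0789, 0.1073]
orientation: [-3.142, -0.0, 2.832]
wrist_force: [-1.0, 0.1, 0.1]
grip_width: 0.0
finger_force: 0.0
```

Request:
{"method": "carry_out", "body": {
  "commands": [
    {"offset": [0.0015, 0, 0], "rot": [0, 0, 0], "hand": -1},
    {"offset": [0, 0, 0], "rot": [0, 0, 0], "hand": -1}
  ]
}}

```text
clock: 4.28
position: [0.6263, 0.0793, 0.1073]
orientation: [3.142, -0.0, 2.832]
wrist_force: [-0.4, -0.4, -0.0]
grip_width: 0.001
finger_force: 0.0
```

```bash
python3 - <<'E'
from h import *
im=imaging.read_camera('side');b=blobs(im,(0,150,70),(8,255,255));print(b)
# expected pixels for stopper at rolls
m=imaging.camera_model('side');K=np.array([[m['fx'],0,m['cx']],[0,m['fy'],m['cy']],[0,0,1.]]);T=np.linalg.inv(m['world_from_camera'])
for r,dx,z in((0,-.0028,.0843),(.2,-.0028,.0843),(.4,0,.0871),(.84,0,.0871)):
    x=dx+.04*np.sin(r);P=np.array([.609+.9523*x,.0823-.305*x,z+.04*np.cos(r)])
    print(r,cv2.projectPoints(P[None],cv2.Rodrigues(T[:3,:3])[0],T[:3,3],K,np.array(m['D']))[0].ravel())
cv2.imwrite('pics/c2.png',cv2.resize(im[200:440,120:420],(750,600)))
E
```

```text
[(np.int32(115), [244.4, 288.5], [239, 283, 12, 12])]
0 [245.1176167  289.22347473]
0.2 [240.26224527 287.17657035]
0.4 [233.84273871 283.68867741]
0.84 [226.43613244 285.04325422]
```

View pics/c2.png

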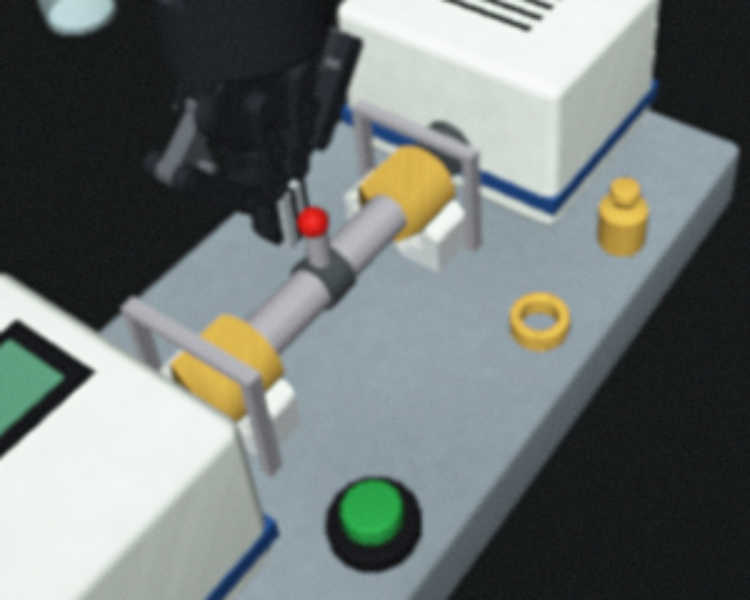

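The stopper, at (313,222) in the crop and (244.4,288.5) in the full picture, stands upright. That matches the pixel predicted for roll 0 to within 1 px. I'll nudge lightly to confirm it is seated, then withdraw.

Request:
{"method": "carry_out", "body": {
  "commands": [
    {"offset": [0.0015, 0, 0], "rot": [0, 0, 0], "hand": -1},
    {"offset": [0.001, 0, 0], "rot": [0, 0, 0], "hand": -1}
  ]
}}

```text
clock: 4.5
position: [0.6245, 0.0799, 0.1075]
orientation: [3.142, 0.001, 2.832]
wrist_force: [3.8, -2.3, 2.0]
grip_width: -0.001
finger_force: 1.6
```

Request:
{"method": "carry_out", "body": {
  "commands": [
    {"offset": [-0.01, 0, 0], "rot": [0, 0, 0], "hand": -1},
    {"offset": [-0.02, 0, 0], "rot": [0, 0, 0], "hand": -1},
    {"offset": [-0.01, 0, -0.01], "rot": [0, 0, 0], "hand": -1},
    {"offset": [0, 0, -0.04], "rot": [0, 0, 0], "hand": -1},
    {"offset": [0, 0, -0.04], "rot": [0, 0, 0], "hand": -1}
  ]
}}

```text
clock: 4.92
position: [0.6614, 0.0676, 0.1967]
orientation: [-3.141, -0.004, 2.832]
wrist_force: [0.8, 0.9, -0.2]
grip_width: 0.0
finger_force: 0.0
```

The nudge met about 4 N of resistance, so the tube is seated. Next I'll go over the button with a 25° tilt so the gripper body clears the housing.

Request:
{"method": "carry_out", "body": {
  "commands": [
    {"offset": [0.029, 0.0166, 0], "rot": [0, 0, 0], "hand": -1},
    {"offset": [0.029, 0.0166, 0], "rot": [0, 0, 0], "hand": -1},
    {"offset": [0.029, 0.0166, 0], "rot": [0, 0, 0], "hand": -1},
    {"offset": [0.029, 0.0166, 0], "rot": [0, 0, 0], "hand": -1},
    {"offset": [0.028, 0.0166, 0], "rot": [0, 0, 0], "hand": -1}
  ]
}}

```text
clock: 5.33
position: [0.5489, 0.1916, 0.1973]
orientation: [3.142, -0.0, 2.832]
wrist_force: [-0.3, -0.4, -0.0]
grip_width: -0.001
finger_force: 0.0
```

Request:
{"method": "carry_out", "body": {
  "commands": [
    {"offset": [0, 0, 0], "rot": [0, -5, 0], "hand": -1},
    {"offset": [0, 0, 0], "rot": [0, -5, 0], "hand": -1},
    {"offset": [0, 0, 0], "rot": [0, -5, 0], "hand": -1},
    {"offset": [0, 0, 0], "rot": [0, -5, 0], "hand": -1},
    {"offset": [0, 0, 0], "rot": [0, -5, 0], "hand": -1}
  ]
}}

```text
clock: 5.75
position: [0.5501, 0.1908, 0.198]
orientation: [3.14, 0.441, 2.831]
wrist_force: [0.9, 0.1, -0.4]
grip_width: 0.0
finger_force: 0.0
```

Request:
{"method": "carry_out", "body": {
  "commands": [
    {"offset": [0, 0, 0], "rot": [0, 0, 0], "hand": -1},
    {"offset": [0, 0, 0], "rot": [0, 0, 0], "hand": -1}
  ]
}}

```text
clock: 5.92
position: [0.5491, 0.1911, 0.1972]
orientation: [-3.141, 0.434, 2.833]
wrist_force: [-0.1, -0.7, 0.2]
grip_width: -0.003
finger_force: 0.0
```

Request:
{"method": "carry_out", "body": {
  "commands": [
    {"offset": [0.012, 0, 0.0254], "rot": [0, 0, 0], "hand": -1},
    {"offset": [0.0118, 0, 0.0254], "rot": [0, 0, 0], "hand": -1},
    {"offset": [0.0118, 0, 0.0254], "rot": [0, 0, 0], "hand": -1},
    {"offset": [0.011, 0, 0.023], "rot": [0, 0, 0], "hand": -1},
    {"offset": [0, 0, 0], "rot": [0, 0, 0], "hand": -1}
  ]
}}

```text
clock: 6.33
position: [0.5487, 0.1899, 0.0831]
orientation: [-3.138, 0.429, 2.833]
wrist_force: [-1.6, -0.5, -1.1]
grip_width: 0.002
finger_force: 0.0
```

```bash
python3 - <<'E'
from h import *
im=imaging.read_camera('side');print(blobs(im,(0,150,70),(8,255,255)))
cv2.imwrite('pics/c3.png',cv2.resize(im[240:480,120:420],(750,600)))
E
```

```text
[(np.int32(101), [245.3, 288.8], [240, 284, 12, 11])]
```

View pics/c3.png

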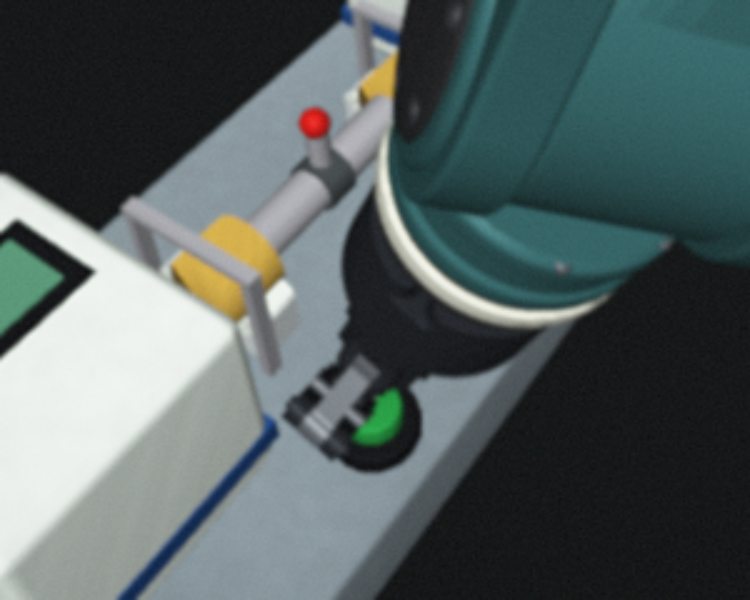

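The picture shows the tip edge over the middle of the button, with the button's front half visible at (385,415). The stopper is still upright at (315,122), and the body is clear of the housing. Press.

Request:
{"method": "carry_out", "body": {
  "commands": [
    {"offset": [0.0017, 0, 0.0036], "rot": [0, 0, 0], "hand": -1},
    {"offset": [0, 0, 0], "rot": [0, 0, 0], "hand": -1}
  ]
}}

```text
clock: 6.55
position: [0.5513, 0.191, 0.0848]
orientation: [3.14, 0.437, 2.831]
wrist_force: [0.6, -0.0, 0.2]
grip_width: 0.002
finger_force: 0.0
```

Request:
{"method": "carry_out", "body": {
  "commands": [
    {"offset": [0.0009, 0, 0.0018], "rot": [0, 0, 0], "hand": -1},
    {"offset": [0.0009, 0, 0.0018], "rot": [0, 0, 0], "hand": -1}
  ]
}}

```text
clock: 6.72
position: [0.5507, 0.1911, 0.0808]
orientation: [3.14, 0.438, 2.831]
wrist_force: [-0.3, 0.9, 0.9]
grip_width: -0.003
finger_force: 0.0
```

Request:
{"method": "carry_out", "body": {
  "commands": [
    {"offset": [0.0009, 0, 0.0018], "rot": [0, 0, 0], "hand": -1},
    {"offset": [0, 0, 0], "rot": [0, 0, 0], "hand": -1}
  ]
}}

```text
clock: 6.88
position: [0.5498, 0.1909, 0.0777]
orientation: [3.142, 0.436, 2.832]
wrist_force: [-1.0, 0.4, -0.1]
grip_width: 0.0
finger_force: 0.0
```

Request:
{"method": "carry_out", "body": {
  "commands": [
    {"offset": [0.0009, 0, 0.0018], "rot": [0, 0, 0], "hand": -1},
    {"offset": [0, 0, 0], "rot": [0, 0, 0], "hand": -1}
  ]
}}

```text
clock: 7.05
position: [0.5497, 0.1909, 0.0755]
orientation: [-3.141, 0.436, 2.832]
wrist_force: [0.2, -0.2, 0.3]
grip_width: 0.005
finger_force: 0.0
```

Request:
{"method": "carry_out", "body": {
  "commands": [
    {"offset": [0.0009, 0, 0.0018], "rot": [0, 0, 0], "hand": -1},
    {"offset": [0, 0, 0], "rot": [0, 0, 0], "hand": -1}
  ]
}}

```text
clock: 7.22
position: [0.5498, 0.1909, 0.0735]
orientation: [3.142, 0.436, 2.832]
wrist_force: [-0.6, 0.8, 2.7]
grip_width: -0.001
finger_force: 1.2
```

Request:
{"method": "carry_out", "body": {
  "commands": [
    {"offset": [0.0009, 0, 0.0018], "rot": [0, 0, 0], "hand": -1},
    {"offset": [0, 0, 0], "rot": [0, 0, 0], "hand": -1}
  ]
}}

```text
clock: 7.38
position: [0.5498, 0.1909, 0.0715]
orientation: [3.142, 0.437, 2.832]
wrist_force: [-0.7, -0.5, 3.8]
grip_width: 0.001
finger_force: 1.7
```

Request:
{"method": "carry_out", "body": {
  "commands": [
    {"offset": [0.0004, 0, 0.0009], "rot": [0, 0, 0], "hand": -1},
    {"offset": [0, 0, 0], "rot": [0, 0, 0], "hand": -1}
  ]
}}

```text
clock: 7.55
position: [0.5499, 0.1909, 0.0707]
orientation: [3.141, 0.437, 2.832]
wrist_force: [-1.2, 0.3, 3.8]
grip_width: -0.003
finger_force: 2.0
```

The spring can be felt. I'll go on in small steps to the stop.

Request:
{"method": "carry_out", "body": {
  "commands": [
    {"offset": [0.0004, 0, 0.0009], "rot": [0, 0, 0], "hand": -1},
    {"offset": [0, 0, 0], "rot": [0, 0, 0], "hand": -1}
  ]
}}

```text
clock: 7.72
position: [0.5499, 0.191, 0.0697]
orientation: [3.141, 0.437, 2.832]
wrist_force: [-0.3, -0.2, 3.7]
grip_width: 0.005
finger_force: 2.3
```

Request:
{"method": "carry_out", "body": {
  "commands": [
    {"offset": [0.0004, 0, 0.0009], "rot": [0, 0, 0], "hand": -1},
    {"offset": [0, 0, 0], "rot": [0, 0, 0], "hand": -1}
  ]
}}

```text
clock: 7.88
position: [0.55, 0.191, 0.069]
orientation: [3.141, 0.437, 2.832]
wrist_force: [-3.9, 0.5, 9.1]
grip_width: -0.001
finger_force: 5.0
```

Request:
{"method": "carry_out", "body": {
  "commands": [
    {"offset": [0.0004, 0, 0.0009], "rot": [0, 0, 0], "hand": -1},
    {"offset": [0, 0, 0], "rot": [0, 0, 0], "hand": -1}
  ]
}}

```text
clock: 8.05
position: [0.5502, 0.191, 0.0686]
orientation: [3.141, 0.438, 2.832]
wrist_force: [-9.9, -0.8, 21.3]
grip_width: 0.003
finger_force: 10.2
```

That is the hard stop, at 21 N after about 6 mm of travel. Releasing.

Request:
{"method": "carry_out", "body": {
  "commands": [
    {"offset": [-0.002, 0, -0.0045], "rot": [0, 0, 0], "hand": -1},
    {"offset": [-0.0085, 0, -0.018], "rot": [0, 0, 0], "hand": -1},
    {"offset": [-0.0125, 0, -0.027], "rot": [0, 0, 0], "hand": -1},
    {"offset": [-0.0125, 0, -0.027], "rot": [0, 0, 0], "hand": -1},
    {"offset": [-0.0125, 0, -0.027], "rot": [0, 0, 0], "hand": -1}
  ]
}}

```text
clock: 8.47
position: [0.549, 0.1909, 0.1827]
orientation: [-3.141, 0.435, 2.832]
wrist_force: [1.1, 0.3, 0.6]
grip_width: -0.001
finger_force: 0.0
```

Request:
{"method": "carry_out", "body": {
  "commands": [
    {"offset": [0.012, 0, -0.025], "rot": [0, 0, 0], "hand": -1},
    {"offset": [0.012, 0, -0.025], "rot": [0, 0, 0], "hand": -1},
    {"offset": [0, 0, 0], "rot": [0, 0, 0], "hand": -1},
    {"offset": [0, 0, 0], "rot": [0, 0, 0], "hand": -1}
  ]
}}

```text
clock: 8.8
position: [0.5085, 0.2045, 0.2176]
orientation: [3.14, 0.437, 2.833]
wrist_force: [-0.2, 0.0, 0.0]
grip_width: -0.0
finger_force: 0.0
```

```bash
python3 - <<'E'
from h import *
im=imaging.read_camera('side');print(blobs(im,(0,150,70),(8,255,255)),blobs(im,(45,100,50),(85,255,255)),blobs(im,(12,130,80),(28,255,255),60))
cv2.imwrite('pics/c4.png',im)
print(status.sense()['wrist_force'])
E
```

```text
[(np.int32(102), [245.3, 289.0], [240, 284, 12, 11])] [(np.int32(2060), [105.4, 368.0], [67, 336, 79, 66]), (np.int32(575), [268.2, 404.5], [255, 391, 27, 28])] [(np.int32(341), [509.7, 232.0], [499, 222, 23, 24]), (np.int32(501), [281.1, 272.2], [265, 259, 30, 37]), (np.int32(316), [335.4, 328.1], [325, 318, 22, 22]), (np.int32(373), [218.1, 338.4], [202, 327, 31, 28]), (np.int32(349), [203.3, 353.6], [189, 341, 29, 27])]
[ 0.38035838 -0.26386153 -0.85122927]
```

View pics/c4.png

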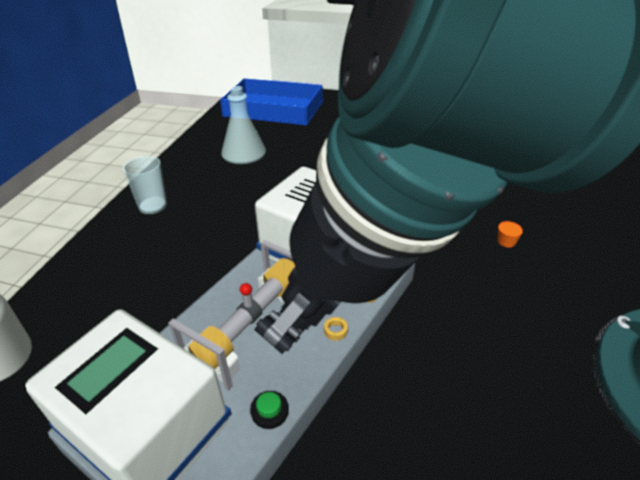

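The stopper is upright at (245.3,289.0), against (245.1,289.2) predicted for roll 0. The button is back up at (268,404.5), the washer has not moved from (335,328), and the arm is clear of everything. The weight is hidden behind the arm, but the arm never went near it.

```bash
python3 -c "
from plant import ctrl
print(ctrl.close_job())"
```

```text
the job is handed in; nothing more can be done
None
```

The job is handed in: the tube lies bedded with the stopper straight up, the read button was then pushed to its stop and let go, and the washer and weight were left alone (the weight was hidden in the last picture).

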